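# Zero the compression press on its glass, back it off a quarter turn and lock it

## Robot

A 6-joint arm with a two-finger parallel gripper is mounted at the origin on a cart in front of the work surface, level with it; the furniture and walls round the work are solid. World frame = base frame: x ahead of the robot, y to its left, z up, the work surface at z = 0. Lengths are in m, angles in rad, forces in N, time in s.
With the tool pointing down it reaches from about 0.25 to 0.725 m from the base axis. Payload 4 kg.
Tool frame: the origin (TCP) lies on the centre line of the jaws, within the pads' length; the fingertips stand 14 mm ahead of it and the grasp point (between the pads) lies 5 mm behind it; z points along the fingers, x is the direction in which the jaws open and shut, and the axes are right-handed (so a half turn about z gives the same grasp; the last joint's range is limited). The gripper opens to 85 mm and grips with 20 to 120 N. Pads are 22 mm wide; open, the fingers measure 114 mm over their backs; the gripper's body (76 mm by 85 mm) begins 54 mm behind the grasp point. The pads swing forward as they close: fully open they stand 13 mm farther back than shut.
Start: joints at [-1.161, 0.241, 0.005, 1.335, 0, 1.571], TCP at [0.199, -0.459, 0.245] pointing down, gripper open.
Joint ranges: [-2.72, 2.72], [-1.05, 1.87], [-1.09, 1.28], [-1.99, 2.15], [-1.42, 1.44], [-3.14, 3.14]. Speed limits (rad/s): [2.79, 2.79, 3.14, 3.14, 3.14, 3.14].

## Interface

Orientations are given as a unit quaternion [x, y, z, w].
In Python, from workcell import bot gives the robot as it stands.
- The arm moves only by the tool play_rows, never from a script. Its argument "motion" is a list of rows, each an object with "fingers": the closure, from -1 (fully open) to 1 (shut), so that 0 is half open; "translation": the shift along the tool's x, y, z in cm, a list of three; "roll": the turn about the tool's z in degrees. A call has 1 to 20 rows; each row is the pose to reach, as a shift and turn from the pose commanded when the call began, along the tool's axes at that moment; what a row does not reach only later rows make up. A row lasts 1/12 s, in which the tool goes at most 41.7 mm and 7.16 degrees, less where a joint would pass 70% of its speed; a pose out of reach is approached as far as the arm can. A call with a gripper value outside its range is refused whole. The fingers move at their own pace and stop on an object; the grip force is fixed at half the most. Time passes only in rows, so rows that repeat a pose let the fingers close. It gives the time, the measured TCP pose, the force and the opening at its end, in the units of the state.
- bot.get_obs(): the state, without advancing time (a new reading comes with each control period).
- bot.camera(name): name is "scene" or "top"; returns a dict with "pixels" (480x640x3 uint8, red, green, blue), "intrinsics" (3x3 intrinsics, pixels), "world_to_cam" (4x4, takes a point from world to camera coordinates). Camera axes: x right, y down, z forward; pixel columns grow to the right and rows downward; lengths in m; the calibration is good to about 2 mm. A picture is of the moment at which its call begins. There is no depth.
- bot.job_done(): hands the job in, once; it reports no verdict.
The state is a dict: "clock": time; "joint_pos": joint angles; "joint_vel": joint speeds; "tau": joint torques, N m; "eef_pos": TCP position; "tool_rot": TCP orientation; "ft_force": force on the tool from outside, world axes, zero at the start; "ft_torque": the same for the moment, N m; "grip_width": finger opening in m.
Only numpy, scipy, OpenCV 4.12 (cv2) and the standard library are available. Lean on these libraries where they do the work, as an engineer would, in place of code of your own. Each camera call takes 0.05 s, during which the arm holds its last target. There are 200 camera calls.

## Task

Set the gap of the little screw press for a live pond sample. Turn the T-handle on top clockwise (seen from above) until the foot bottoms on the glass plate: the last of the gap cannot be seen, so go by feel and stop as soon as it is firmly down, because forcing it cracks the glass. Then back the handle off a quarter turn, which leaves about three quarters of a millimetre for the animals, and only then swing the clamp lever clockwise to its stop to lock the screw, without disturbing the things that stand round the press.

Things in the scene. Friction and masses are not known exactly. Their poses are not given: they have to be found in the camera images.
- handle (a point): Centre of the T-handle's bar, on the screw axis, 122 mm above the desk. Black plastic bar 60 mm long (this point's x axis), 12 mm wide (y), 18 mm tall (113 to 131 mm above the desk), edges rounded. Turned about its vertical z axis; half a turn looks the same. The screw stays where it is left. Highest thing near it: nuts on the crosshead, 51 mm from the axis, up to z = 91 mm.
- t_handle: The T-handle with its right-hand screw, 3 mm of travel a turn: clockwise from above goes down. Drag 0.03 N m. It bottoms 0.3 to 2.9 rad clockwise from its start, different each time. Then the torque climbs steeply (about 3 N m per rad the bar is turned on; a few tenths as felt through a yielding grip): bottomed counts from 0.03 N m above the drag, the glass cracks at 0.22. Let go there, the bar stays. Origin on the desk on the screw axis.
- foot_face (a point): Centre of the underside of the screw's steel foot (36 mm disc, does not turn), on the screw axis; z up. Moves 3 mm a turn of the handle. At the start about 0.15 to 1.4 mm above the glass. Its height over the glass is the gap being set, but this reading (and the glass's) is too coarse to set it by.
- glass_top (a point): Centre of the top face of the round glass plate (51 mm across) in the base, on the screw axis, 30 mm above the desk; z up.
- foot: The foot of the screw, with the screw and T-handle that it carries. Origin on the desk on the screw axis.
- press: The press, bolted to the desk: grey base plate 104 x 130 mm on rubber feet with the glass in its middle; two pillars carry a grey crosshead along y, 34 mm wide, top at z = 82 mm, reaching 62 mm to -y and 106 mm to +y of the screw. Origin on the desk on the screw axis; x points to the back of the press, z up.
- lever_grip (a point): Middle of the round upright grip of the clamp lever: black, 12 to 14 mm across, from 87 to 127 mm above the desk; this point at 116 mm, z up. It stands at the end of the lever's arm (10 mm wide, top at z = 94.5 mm), 55 mm from the pivot. Slack at the start, arm pointing to the front of the press (-x of press) or up to 0.3 rad clockwise of that.
- lever_pivot (a point): Point on the clamp lever's vertical pivot, at the height of lever_grip, on the crosshead, 88 mm to +y of the screw axis. Clockwise from above locks: the stop is 1.5 rad from where the arm points straight to the front, so that locked it points nearly to +y of press. 0.06 N m of friction; it stays where it is left.
- stain: Bystander: small dropper bottle, 32 mm across and 99 mm tall, on the -y side of the press. Origin at the centre of its underside.
- dish: Bystander: petri dish, 67 mm across and 15 mm tall, in front of the press. Origin at the centre of its underside.
- packet: Bystander: small carton of slides, 29 x 78 x 23 mm, behind the press. Origin at the centre of its underside.
- pincers: Bystander: pair of steel tweezers, 121 mm long, 13 mm high, lying in front of the press under the lever. Origin at the centre of its underside.

How it is judged:
By the outcome, as a careful person would: the job done as asked, in the order asked, and still so for the second after the job is handed in, with the robot touching nothing.
It also fails if it takes over 72 s, if anything falls off the work surface, if the arm or the gripper's body presses on something with over 40 N, if the wrist force passes 120 N, or if a joint passes its speed limit or range.

## Working session

There is one attempt and no reset: what is moved stays moved. The work goes in short steps, Python scripts to look and compute and a tool call to move; the robot and the scene stay as the last step left them, time stands still between calls to the robot, and variables do not carry over. Pictures are saved under pics/ and viewed, about 8 in all and at most 12, crops included, and the job is handed in when it is done.

Besides the shell and the picture viewer there is one more tool, called after "Emit:" as name(argument=value, ...) on one line, values as JSON. play_rows: Moves the arm, as the interface text tells. Its arguments: {"type":"object","properties":{"motion":{"type":"array","items":{"type":"object","properties":{"fingers":{"type":"number"},"translation":{"type":"array","items":{"type":"number"}},"roll":{"type":"number"}}}}},"required":["motion"]}

```bash
mkdir -p pics; cat > h.py <<'E'
import numpy as np, cv2
from workcell import bot
def snap(n,f):
    c=bot.camera(n); cv2.imwrite(f,c['pixels'][:,:,::-1]); np.savez('cam_'+n,K=c['intrinsics'],T=c['world_to_cam']); return c
def ray(n,u,v,z):
    d=np.load('cam_'+n+'.npz');K,T=d['K'],d['T'];R,t=T[:3,:3],T[:3,3]
    o=-R.T@t; r=R.T@np.linalg.solve(K,[u,v,1]); return o+r*(z-o[2])/r[2]
def proj(n,p):
    d=np.load('cam_'+n+'.npz');q=d['T'][:3,:3]@p+d['T'][:3,3]; q=d['K']@q; return q[:2]/q[2]
E
python3 - <<'E'
from h import *
for n in('top','scene'): 
    c=snap(n,f'pics/{n}0.png'); print(n,c['intrinsics'][0],-c['world_to_cam'][:3,:3].T@c['world_to_cam'][:3,3],c['world_to_cam'][2,:3])
o=bot.get_obs()
for k in o: print(k,np.round(o[k],4))
E
```

```text
top [499.29608245   0.         320.98045382] [ 0.38506962 -0.07663991  0.94291417] [ 0.18643597 -0.02002515 -0.98226301]
scene [597.40725498   0.         315.98754593] [0.18069341 0.62137691 0.48053828] [ 0.37469493 -0.82067105 -0.43139627]
clock 0.1
joint_pos [-1.161   0.2413  0.0039  1.3352  0.      1.5708]
joint_vel [ 0.0007 -0.004   0.0038  0.0008 -0.0015  0.0007]
tau [-1.00000e-04 -3.73138e+01  2.53010e+01  1.09000e-02 -0.00000e+00
 -0.00000e+00]
eef_pos [ 0.199  -0.4581  0.2445]
tool_rot [ 8.362e-01 -5.485e-01 -8.000e-04 -5.000e-04]
ft_force [-0.9152 -0.1428 -1.3339]
ft_torque [ 0.022   0.0019 -0.0071]
grip_width 0.0852
```

View pics/top0.png

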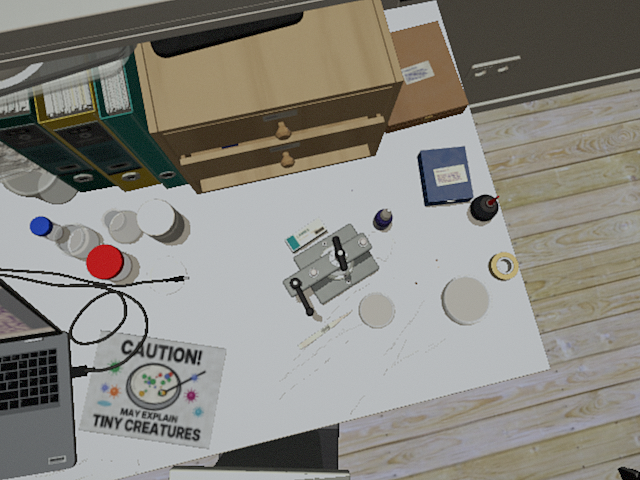

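View pics/scene0.png

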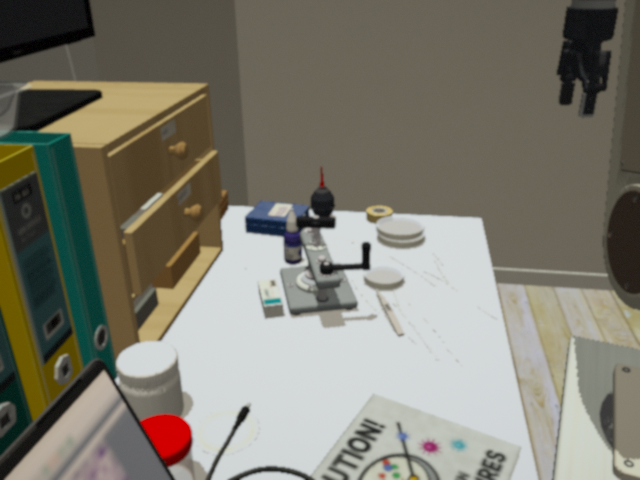

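The top view shows the press at about (330,265), with the T-handle bar near (340,253), the lever pivot near (297,284) and its grip near (308,311). The stain bottle is at (383,218), the dish at (377,310) and the tweezers at (325,328). I'll enlarge this area.

```bash
python3 - <<'E'
from h import *
im=cv2.imread('pics/top0.png')[195:355,265:425]
a=cv2.resize(im,None,fx=5,fy=5,interpolation=cv2.INTER_CUBIC)[:,:]
a=cv2.resize(im,(600,600),interpolation=cv2.INTER_CUBIC)
b=cv2.imread('pics/scene0.png')[200:320,260:410]
cv2.imwrite('pics/c1.png',a); cv2.imwrite('pics/c2.png',cv2.resize(b,(750,600),interpolation=cv2.INTER_CUBIC))
E
```

```text
(no output)
```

View pics/c1.png

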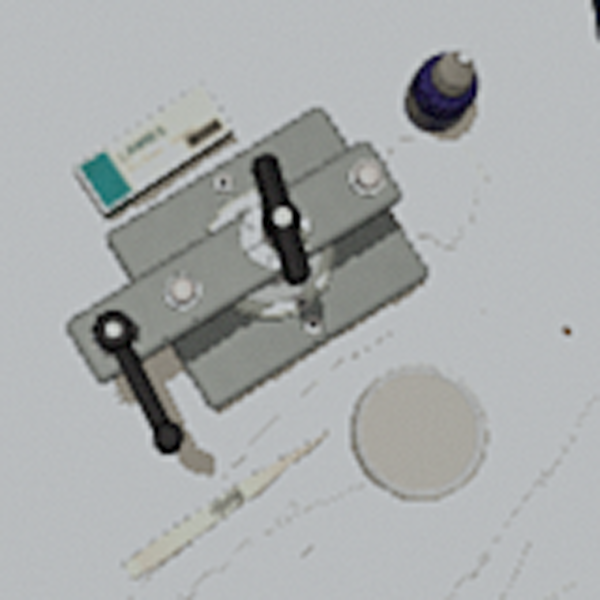

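View pics/c2.png

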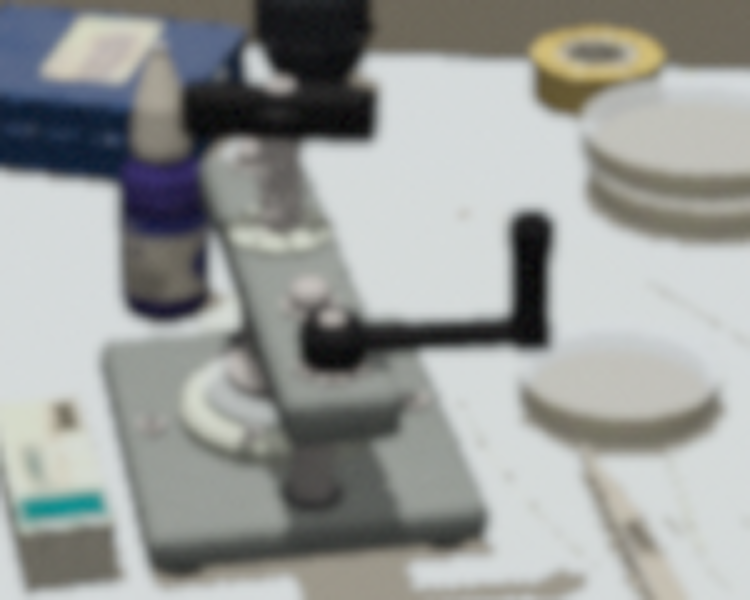

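The enlarged top crop shows the bar centre at (283,216) with ends (264,158) and (298,281). The nuts are at (183,290) and (369,174), the pivot at (115,329), the grip top at (168,437) and the bottle at (440,95). The scene crop confirms the bar, and the upright grip at (532,280).

```bash
python3 - <<'E'
from h import *
f=lambda x,y,z: ray('top',265+(x+.5)/3.75-.5,195+(y+.5)/3.75-.5,z)
P={}
for k,a in dict(hc=(283,216,.131),e1=(264,158,.131),e2=(298,281,.131),n1=(183,290,.091),n2=(369,174,.091),piv=(115,329,.10),grip=(168,437,.127),cap=(457,62,.099),dish=(419,432,.012),packet=(155,150,.023)).items():
    P[k]=f(*a); print(k,P[k].round(4))
m=(P['n1']+P['n2'])/2; print('nutmid',m)
y=P['n1']-P['n2']; print('press y yaw',np.degrees(np.arctan2(y[1],y[0])),np.hypot(*y[:2]))
b=P['e1']-P['e2']; print('bar yaw',np.degrees(np.arctan2(b[1],b[0])),np.hypot(*b[:2]),(P['e1']+P['e2'])/2)
g=P['grip']-P['piv'];print('lever',np.degrees(np.arctan2(g[1],g[0])),np.hypot(*g[:2]))
yv=y[:2]/np.hypot(*y[:2]); print('piv from screw',P['hc'][:2]+.088*yv)
# scene-view check
s=lambda x,y: (260+x/5,200+y/5)
print('scene handle proj',proj('scene',np.r_[P['hc'][:2],.122]),'seen',s(280,110)); print('grip proj',proj('scene',np.r_[P['grip'][:2],.107]),'seen',s(532,280))
q=bot.get_obs()['tool_rot']
from scipy.spatial.transform import Rotation as R
print(R.from_quat(q).as_matrix().round(3))
E
```

```text
hc [ 0.5232 -0.1253  0.131 ]
e1 [ 0.5489 -0.1163  0.131 ]
e2 [ 0.4946 -0.1325  0.131 ]
n1 [ 0.4941 -0.0826  0.091 ]
n2 [ 0.5511 -0.1672  0.091 ]
piv [ 0.4742 -0.0525  0.1   ]
grip [ 0.4254 -0.0779  0.127 ]
cap [ 0.6041 -0.2067  0.099 ]
dish [ 0.4373 -0.2022  0.012 ]
packet [ 0.5729 -0.0668  0.023 ]
nutmid [ 0.52257295 -0.1248882   0.091     ]
press y yaw 123.99170797998246 0.10200506457186576
bar yaw 16.618932212840896 0.05670415683649157 [ 0.52172502 -0.12435953  0.131     ]
lever -152.46557747372594 0.055095712209505494
piv from screw [ 0.47395598 -0.05229101]
scene handle proj [314.69845566 222.39616358] seen (316.0, 222.0)
grip proj [365.25500964 255.71237125] seen (366.4, 256.0)
[[ 0.398 -0.917 -0.001]
 [-0.917 -0.398  0.002]
 [-0.002 -0.    -1.   ]]
```

Emit:
play_rows(motion=[{"translation": [-4, -10, 0], "roll": 0, "fingers": -1}, {"translation": [-8, -20, 0], "roll": 0, "fingers": -1}, {"translation": [-12, -30, 0], "roll": 0, "fingers": -1}, {"translation": [-16, -40, 1], "roll": 0, "fingers": -1}, {"translation": [-17.7, -42.9, 3], "roll": 0, "fingers": -1}, {"translation": [-17.7, -42.9, 3], "roll": 0, "fingers": -1}, {"translation": [-17.7, -42.9, 3], "roll": 0, "fingers": -1}, {"translation": [-17.7, -42.9, 3], "roll": 0, "fingers": -1}, {"translation": [-17.7, -42.9, 3], "roll": 0, "fingers": -1}, {"translation": [-17.7, -42.9, 3], "roll": 0, "fingers": -1}, {"translation": [-17.7, -42.9, 3], "roll": 0, "fingers": -1}, {"translation": [-17.7, -42.9, 3], "roll": 0, "fingers": -1}, {"translation": [-17.7, -42.9, 3], "roll": 0, "fingers": -1}, {"translation": [-17.7, -42.9, 3], "roll": 0, "fingers": -1}, {"translation": [-17.7, -42.9, 3], "roll": 0, "fingers": -1}, {"translation": [-17.7, -42.9, 3], "roll": 0, "fingers": -1}])

```text
clock: 1.43
eef_pos: [0.5212, -0.1267, 0.2155]
tool_rot: [0.836, -0.549, -0.0, 0.0]
ft_force: [-0.3, -0.8, -1.4]
grip_width: 0.0854
```

```bash
cat > st.py <<'E'
from h import *
from scipy.spatial.transform import Rotation as R
o=bot.get_obs(); M=R.from_quat(o['tool_rot']).as_matrix()
print('t',o['clock'],'q',np.degrees(o['joint_pos']).round(1),'p',o['eef_pos'].round(4),'xyaw',np.degrees(np.arctan2(M[1,0],M[0,0])).round(2),'F',o['ft_force'].round(2),'T',o['ft_torque'].round(3),'w',round(float(o['grip_width']),4))
E
python3 st.py
```

```text
t 1.4333 q [-13.6  18.7   2.5  73.8  -0.  143. ] p [ 0.5212 -0.1267  0.2155] xyaw -66.65 F [-0.32 -0.77 -1.4 ] T [-0.016 -0.024  0.009] w 0.0854
```

Emit:
play_rows(motion=[{"translation": [-0.1, -0.2, 0], "roll": -7, "fingers": -1}, {"translation": [-0.1, -0.2, 0], "roll": -14, "fingers": -1}, {"translation": [-0.1, -0.2, 0], "roll": -21, "fingers": -1}, {"translation": [-0.1, -0.2, 0], "roll": -28, "fingers": -1}, {"translation": [-0.1, -0.2, 0], "roll": -35, "fingers": -1}, {"translation": [-0.1, -0.2, 0], "roll": -42, "fingers": -1}, {"translation": [-0.1, -0.2, 0], "roll": -49, "fingers": -1}, {"translation": [-0.1, -0.2, 0], "roll": -56, "fingers": -1}, {"translation": [-0.1, -0.2, 0], "roll": -63, "fingers": -1}, {"translation": [-0.1, -0.2, 0], "roll": -70, "fingers": -1}, {"translation": [-0.1, -0.2, 0], "roll": -77, "fingers": -1}, {"translation": [-0.1, -0.2, 0], "roll": -84, "fingers": -1}, {"translation": [-0.1, -0.2, 0], "roll": -91, "fingers": -1}, {"translation": [-0.1, -0.2, 0], "roll": -98, "fingers": -1}, {"translation": [-0.1, -0.2, 0], "roll": -105, "fingers": -1}, {"translation": [-0.1, -0.2, 0], "roll": -112, "fingers": -1}, {"translation": [-0.1, -0.2, 0], "roll": -119, "fingers": -1}, {"translation": [-0.1, -0.2, 0], "roll": -126, "fingers": -1}, {"translation": [-0.1, -0.2, 0], "roll": -133, "fingers": -1}, {"translation": [-0.1, -0.2, 0], "roll": -140, "fingers": -1}])

```text
clock: 3.1
eef_pos: [0.5228, -0.1252, 0.2158]
tool_rot: [0.8, 0.599, 0.0, 0.0]
ft_force: [0.1, -0.9, -0.0]
grip_width: 0.0853
```

Emit:
play_rows(motion=[{"translation": [0, 0, 0], "roll": -7, "fingers": -1}, {"translation": [0, 0, 0], "roll": -14, "fingers": -1}, {"translation": [0, 0, 0], "roll": -21, "fingers": -1}, {"translation": [0, 0, 0], "roll": -28, "fingers": -1}, {"translation": [0, 0, 0], "roll": -33.5, "fingers": -1}, {"translation": [0, 0, 0], "roll": -33.5, "fingers": -1}, {"translation": [0, 0, 0], "roll": -33.5, "fingers": -1}])

```text
clock: 3.68
eef_pos: [0.523, -0.1248, 0.2157]
tool_rot: [0.597, 0.802, 0.0, 0.0]
ft_force: [-0.7, -0.4, 0.1]
grip_width: 0.0852
```

```bash
python3 st.py
```

```text
t 3.6833 q [-13.4  18.8   2.7  73.9  -0.  -30.1] p [ 0.523  -0.1248  0.2157] xyaw 106.71 F [-0.74 -0.43  0.09] T [-0.003  0.021 -0.011] w 0.0852
```

Emit:
play_rows(motion=[{"translation": [0, 0, 3], "roll": 0, "fingers": -1}, {"translation": [0, 0, 6], "roll": 0, "fingers": -1}, {"translation": [0, 0, 8], "roll": 0, "fingers": -1}, {"translation": [0, 0, 9.5], "roll": 0, "fingers": -1}, {"translation": [0, 0, 9.9], "roll": 0, "fingers": -1}, {"translation": [0, 0, 9.9], "roll": 0, "fingers": -1}, {"translation": [0, 0, 9.9], "roll": 0, "fingers": -1}, {"translation": [0, 0, 9.9], "roll": 0, "fingers": 0.3}, {"translation": [0, 0, 9.9], "roll": 0, "fingers": 0.5}, {"translation": [0, 0, 9.9], "roll": 0, "fingers": 0.6}, {"translation": [0, 0, 9.9], "roll": 0, "fingers": 0.8}, {"translation": [0, 0, 9.9], "roll": 0, "fingers": 1}, {"translation": [0, 0, 9.9], "roll": 0, "fingers": 1}, {"translation": [0, 0, 9.9], "roll": 0, "fingers": 1}, {"translation": [0, 0, 9.9], "roll": 0, "fingers": 1}])

```text
clock: 4.93
eef_pos: [0.524, -0.1246, 0.1168]
tool_rot: [0.595, 0.804, -0.0, 0.001]
ft_force: [-0.2, -3.6, 1.9]
grip_width: 0.011
```

```bash
python3 st.py
```

```text
t 4.9333 q [-13.3  23.1  -6.5  60.3  -0.1 -30.3] p [ 0.524  -0.1246  0.1168] xyaw 106.94 F [-0.23 -3.57  1.9 ] T [-0.71   0.047 -0.042] w 0.011
```

```bash
cat > st.py <<'E'
from h import *
import sys
from scipy.spatial.transform import Rotation as R
n=int(sys.argv[1]) if len(sys.argv)>1 else 3
T=[];F=[]
for i in range(n):
    o=bot.get_obs(); T.append(o['ft_torque']);F.append(o['ft_force'])
    if i<n-1: bot.camera('top')
M=R.from_quat(o['tool_rot']).as_matrix()
print('t',round(o['clock'],2),'q6',np.degrees(o['joint_pos'][5]).round(1),'p',o['eef_pos'].round(4),'xyaw',np.degrees(np.arctan2(M[1,0],M[0,0])).round(2),'F',np.mean(F,0).round(2),'Tz',np.mean(T,0)[2].round(4),np.array(T)[:,2].round(3),'w',round(float(o['grip_width']),4))
E
python3 st.py 4
```

```text
t 5.08 q6 -30.3 p [ 0.5239 -0.1245  0.1167] xyaw 106.94 F [-0.68 -4.57  2.55] Tz 0.0119 [-0.042  0.048  0.003  0.038] w 0.011
```

Emit:
play_rows(motion=[{"translation": [-0.05, 0, 0], "roll": 0, "fingers": 1}, {"translation": [-0.05, 0, 0], "roll": 2, "fingers": 1}, {"translation": [-0.05, 0, 0], "roll": 4, "fingers": 1}, {"translation": [-0.05, 0, 0], "roll": 6, "fingers": 1}, {"translation": [-0.05, 0, 0], "roll": 8, "fingers": 1}, {"translation": [-0.05, 0, 0], "roll": 8, "fingers": 1}])

```text
clock: 5.58
eef_pos: [0.524, -0.1247, 0.1167]
tool_rot: [0.65, 0.76, -0.0, 0.001]
ft_force: [0.1, -5.1, 4.3]
grip_width: 0.011
```

```bash
python3 st.py 4
```

```text
t 5.73 q6 -22.3 p [ 0.524  -0.1247  0.1167] xyaw 98.95 F [-0.32 -5.01  3.26] Tz -0.0192 [-0.068 -0.016 -0.003  0.01 ] w 0.0111
```

```bash
sed -i "s/T=\[\];F=\[\]/T=[];F=[];U=[]/; s/F.append(o\['ft_force'\])/F.append(o['ft_force']);U.append(o['tau'][5])/; s/'w',round/'tau6',np.round(U,4),'w',round/" st.py; python3 st.py 8
```

```text
t 6.08 q6 -22.3 p [ 0.524  -0.1247  0.1167] xyaw 98.95 F [-0.34 -5.26  3.09] Tz -0.0214 [ 0.01  -0.048  0.015 -0.047  0.032 -0.009 -0.071 -0.053] tau6 [-0.024  -0.0254 -0.0257 -0.0257 -0.0257 -0.0257 -0.0257 -0.0257] w 0.0115
```

Emit:
play_rows(motion=[{"translation": [-0.05, 0, 0], "roll": 2, "fingers": 1}, {"translation": [-0.1, 0, 0], "roll": 4, "fingers": 1}, {"translation": [-0.1, 0, 0], "roll": 6, "fingers": 1}, {"translation": [-0.1, 0, 0], "roll": 8, "fingers": 1}, {"translation": [-0.1, 0, 0], "roll": 8, "fingers": 1}])

```text
clock: 6.5
eef_pos: [0.524, -0.1249, 0.1166]
tool_rot: [0.701, 0.713, 0.0, 0.0]
ft_force: [1.2, -2.6, 4.7]
grip_width: 0.0107
```

```bash
python3 st.py 8
```

```text
t 6.85 q6 -14.4 p [ 0.524  -0.1249  0.1166] xyaw 91.02 F [-0.64 -2.26  5.02] Tz -0.0171 [-0.061 -0.063 -0.025 -0.039  0.016  0.005  0.028  0.002] tau6 [ 2.101e-01  5.380e-02 -1.070e-02 -1.300e-02 -1.000e-04  1.160e-02
  1.270e-02  1.230e-02] w 0.0111
```

Emit:
play_rows(motion=[{"translation": [0, 0, 0], "roll": 2, "fingers": 1}, {"translation": [0, 0, 0], "roll": 4, "fingers": 1}, {"translation": [0, 0, 0], "roll": 6, "fingers": 1}, {"translation": [0, 0, 0], "roll": 8, "fingers": 1}, {"translation": [0, 0, 0], "roll": 8, "fingers": 1}, {"translation": [0, 0, 0], "roll": 8, "fingers": 1}, {"translation": [0, 0, 0], "roll": 8, "fingers": 1}])

```text
clock: 7.43
eef_pos: [0.524, -0.125, 0.1165]
tool_rot: [0.749, 0.663, 0.0, 0.0]
ft_force: [-0.6, -2.4, 5.9]
grip_width: 0.0114
```

```bash
python3 st.py 3
```

```text
t 7.53 q6 -6.5 p [ 0.524  -0.1251  0.1166] xyaw 83.06 F [-1.03 -2.88  5.8 ] Tz -0.0499 [-0.073 -0.046 -0.03 ] tau6 [-0.0277 -0.0287 -0.0289] w 0.0107
```

Emit:
play_rows(motion=[{"translation": [0, 0, 0], "roll": 2, "fingers": 1}, {"translation": [0, 0, 0], "roll": 4, "fingers": 1}, {"translation": [0, 0, 0], "roll": 6, "fingers": 1}, {"translation": [0, 0, 0], "roll": 6, "fingers": 1}, {"translation": [0, 0, 0], "roll": 6, "fingers": 1}, {"translation": [0, 0, 0], "roll": 6, "fingers": 1}])

```text
clock: 8.03
eef_pos: [0.524, -0.1252, 0.1165]
tool_rot: [0.782, 0.623, 0.0, 0.0]
ft_force: [-1.0, -2.2, 4.8]
grip_width: 0.0105
```

```bash
python3 st.py 3
```

```text
t 8.13 q6 -0.5 p [ 0.524  -0.1252  0.1165] xyaw 77.08 F [-0.81 -3.21  5.  ] Tz -0.0289 [-0.003 -0.024 -0.06 ] tau6 [-0.0273 -0.0282 -0.0283] w 0.0112
```

Emit:
play_rows(motion=[{"translation": [0, 0, 0], "roll": 1, "fingers": 1}, {"translation": [0, 0, 0], "roll": 2, "fingers": 1}, {"translation": [0, 0, 0], "roll": 3, "fingers": 1}, {"translation": [0, 0, 0], "roll": 4, "fingers": 1}, {"translation": [0, 0, 0], "roll": 5, "fingers": 1}, {"translation": [0, 0, 0], "roll": 6, "fingers": 1}])

```text
clock: 8.63
eef_pos: [0.524, -0.1253, 0.1164]
tool_rot: [0.814, 0.581, -0.0, 0.0]
ft_force: [-0.8, -2.9, 5.2]
grip_width: 0.011
```

```bash
python3 st.py 7
```

```text
t 8.93 q6 5.5 p [ 0.5239 -0.1253  0.1164] xyaw 71.02 F [-1.   -3.36  5.28] Tz -0.0079 [ 0.021 -0.052 -0.039  0.016 -0.001 -0.028  0.028] tau6 [-0.1206  0.0295  0.0403 -0.0126 -0.0251 -0.0273 -0.0276] w 0.0106
```

Emit:
play_rows(motion=[{"translation": [0, 0, 0], "roll": 1, "fingers": 1}, {"translation": [0, 0, 0], "roll": 2, "fingers": 1}, {"translation": [0, 0, 0], "roll": 3, "fingers": 1}, {"translation": [0, 0, 0], "roll": 4, "fingers": 1}, {"translation": [0, 0, 0], "roll": 5, "fingers": 1}, {"translation": [0, 0, 0], "roll": 6, "fingers": 1}, {"translation": [0, 0, 0], "roll": 7, "fingers": 1}, {"translation": [0, 0, 0], "roll": 8, "fingers": 1}])

```text
clock: 9.6
eef_pos: [0.5239, -0.1254, 0.1163]
tool_rot: [0.853, 0.522, -0.0, 0.0]
ft_force: [-0.9, -4.8, 5.3]
grip_width: 0.0112
```

```bash
python3 st.py 7; python3 -c "
from h import *
snap('top','pics/t1.png'); im=cv2.imread('pics/t1.png')[195:355,265:425]
cv2.imwrite('pics/t1c.png',cv2.resize(im,(600,600),interpolation=cv2.INTER_CUBIC))"
```

```text
t 9.9 q6 13.6 p [ 0.5239 -0.1254  0.1164] xyaw 62.95 F [-1.26 -4.59  4.93] Tz -0.0234 [ 0.044 -0.006  0.001 -0.037 -0.072 -0.057 -0.037] tau6 [-0.1396  0.0433  0.0465 -0.0103 -0.0236 -0.0259 -0.0263] w 0.0113
```

View pics/t1c.png

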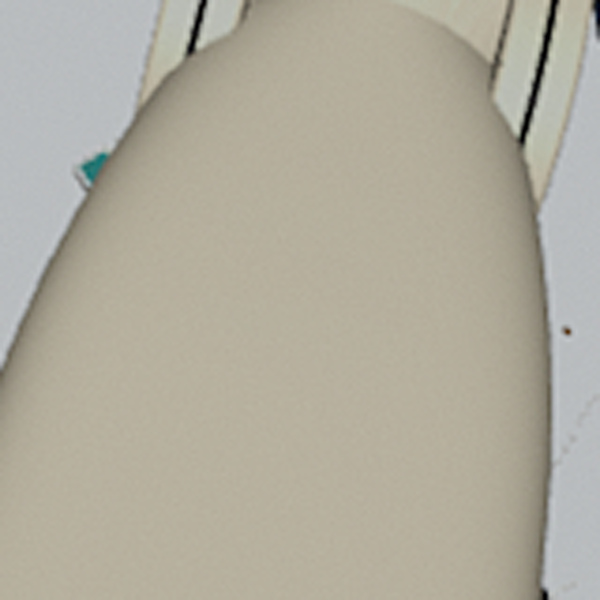

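The arm hides the press from the top camera here, so I'll go by feel. Settled tau6 sits at about -0.027, which matches the drag. I'll keep turning in small steps.

Emit:
play_rows(motion=[{"translation": [0, 0, 0], "roll": 1.5, "fingers": 1}, {"translation": [0, 0, 0], "roll": 3, "fingers": 1}, {"translation": [0, 0, 0], "roll": 4.5, "fingers": 1}, {"translation": [0, 0, 0], "roll": 6, "fingers": 1}, {"translation": [0, 0, 0], "roll": 6, "fingers": 1}, {"translation": [0, 0, 0], "roll": 6, "fingers": 1}, {"translation": [0, 0, 0], "roll": 6, "fingers": 1}])

```text
clock: 10.53
eef_pos: [0.5238, -0.1255, 0.1163]
tool_rot: [0.879, 0.477, -0.0, 0.0]
ft_force: [-1.2, -4.4, 3.9]
grip_width: 0.011
```

```bash
python3 st.py 2
```

```text
t 10.58 q6 19.6 p [ 0.5238 -0.1255  0.1163] xyaw 56.94 F [-1.36 -4.59  4.21] Tz -0.0376 [-0.058 -0.017] tau6 [-0.0254 -0.0259] w 0.0107
```

Emit:
play_rows(motion=[{"translation": [0, 0, 0], "roll": 1.5, "fingers": 1}, {"translation": [0, 0, 0], "roll": 3, "fingers": 1}, {"translation": [0, 0, 0], "roll": 4.5, "fingers": 1}, {"translation": [0, 0, 0], "roll": 6, "fingers": 1}, {"translation": [0, 0, 0], "roll": 6, "fingers": 1}, {"translation": [0, 0, 0], "roll": 6, "fingers": 1}, {"translation": [0, 0, 0], "roll": 6, "fingers": 1}])

```text
clock: 11.17
eef_pos: [0.5238, -0.1256, 0.1163]
tool_rot: [0.903, 0.43, -0.0, 0.0]
ft_force: [-1.6, -5.2, 4.4]
grip_width: 0.0109
```

```bash
python3 st.py 2
```

```text
t 11.22 q6 25.6 p [ 0.5238 -0.1256  0.1163] xyaw 50.94 F [-1.57 -5.16  4.29] Tz -0.0074 [ 0.021 -0.036] tau6 [-0.0252 -0.0257] w 0.0112
```

Emit:
play_rows(motion=[{"translation": [0, 0, 0], "roll": 1.5, "fingers": 1}, {"translation": [0, 0, 0], "roll": 3, "fingers": 1}, {"translation": [0, 0, 0], "roll": 4.5, "fingers": 1}, {"translation": [0, 0, 0], "roll": 6, "fingers": 1}, {"translation": [0, 0, 0], "roll": 6, "fingers": 1}, {"translation": [0, 0, 0], "roll": 6, "fingers": 1}, {"translation": [0, 0, 0], "roll": 6, "fingers": 1}])

```text
clock: 11.8
eef_pos: [0.5237, -0.1257, 0.1162]
tool_rot: [0.924, 0.382, -0.0, 0.0]
ft_force: [-1.4, -6.0, 4.4]
grip_width: 0.011
```

```bash
python3 st.py 2
```

```text
t 11.85 q6 31.6 p [ 0.5237 -0.1257  0.1162] xyaw 44.93 F [-1.19 -5.91  4.41] Tz -0.0257 [-0.054  0.002] tau6 [-0.025  -0.0255] w 0.011
```

Emit:
play_rows(motion=[{"translation": [0, 0, 0], "roll": 1.5, "fingers": 1}, {"translation": [0, 0, 0], "roll": 3, "fingers": 1}, {"translation": [0, 0, 0], "roll": 4.5, "fingers": 1}, {"translation": [0, 0, 0], "roll": 6, "fingers": 1}, {"translation": [0, 0, 0], "roll": 6, "fingers": 1}, {"translation": [0, 0, 0], "roll": 6, "fingers": 1}, {"translation": [0, 0, 0], "roll": 6, "fingers": 1}])

```text
clock: 12.43
eef_pos: [0.5236, -0.1258, 0.1162]
tool_rot: [0.943, 0.333, -0.001, 0.001]
ft_force: [-1.3, -5.8, 5.3]
grip_width: 0.011
```

```bash
python3 st.py 2
```

```text
t 12.48 q6 37.6 p [ 0.5236 -0.1258  0.1162] xyaw 38.93 F [-1.25 -5.74  4.94] Tz -0.0251 [-0.001 -0.049] tau6 [-0.025  -0.0256] w 0.0113
```

Emit:
play_rows(motion=[{"translation": [0, 0, 0], "roll": 1.5, "fingers": 1}, {"translation": [0, 0, 0], "roll": 3, "fingers": 1}, {"translation": [0, 0, 0], "roll": 4.5, "fingers": 1}, {"translation": [0, 0, 0], "roll": 6, "fingers": 1}, {"translation": [0, 0, 0], "roll": 6, "fingers": 1}, {"translation": [0, 0, 0], "roll": 6, "fingers": 1}, {"translation": [0, 0, 0], "roll": 6, "fingers": 1}])

```text
clock: 13.07
eef_pos: [0.5235, -0.1259, 0.1161]
tool_rot: [0.959, 0.283, -0.001, 0.001]
ft_force: [-1.4, -6.7, 4.6]
grip_width: 0.0108
```

```bash
python3 st.py 2
```

```text
t 13.12 q6 43.6 p [ 0.5235 -0.1259  0.1161] xyaw 32.93 F [-1.66 -6.39  4.68] Tz -0.0321 [-0.032 -0.033] tau6 [-0.025  -0.0255] w 0.0109
```

Emit:
play_rows(motion=[{"translation": [0, 0, 0], "roll": 1.5, "fingers": 1}, {"translation": [0, 0, 0], "roll": 3, "fingers": 1}, {"translation": [0, 0, 0], "roll": 4.5, "fingers": 1}, {"translation": [0, 0, 0], "roll": 6, "fingers": 1}, {"translation": [0, 0, 0], "roll": 6, "fingers": 1}, {"translation": [0, 0, 0], "roll": 6, "fingers": 1}, {"translation": [0, 0, 0], "roll": 6, "fingers": 1}])

```text
clock: 13.7
eef_pos: [0.5234, -0.1259, 0.1161]
tool_rot: [0.973, 0.233, -0.001, 0.001]
ft_force: [-2.1, -6.4, 3.6]
grip_width: 0.0111
```

```bash
python3 st.py 2
```

```text
t 13.75 q6 49.6 p [ 0.5234 -0.1259  0.1161] xyaw 26.92 F [-2.1  -6.37  4.16] Tz -0.0095 [ 0.008 -0.027] tau6 [-0.0252 -0.0257] w 0.0111
```

Emit:
play_rows(motion=[{"translation": [0, 0, 0], "roll": 1.5, "fingers": 1}, {"translation": [0, 0, 0], "roll": 3, "fingers": 1}, {"translation": [0, 0, 0], "roll": 4.5, "fingers": 1}, {"translation": [0, 0, 0], "roll": 6, "fingers": 1}, {"translation": [0, 0, 0], "roll": 6, "fingers": 1}, {"translation": [0, 0, 0], "roll": 6, "fingers": 1}, {"translation": [0, 0, 0], "roll": 6, "fingers": 1}])

```text
clock: 14.33
eef_pos: [0.5233, -0.126, 0.116]
tool_rot: [0.983, 0.182, -0.001, 0.001]
ft_force: [-2.4, -5.4, 5.2]
grip_width: 0.0108
```

```bash
python3 st.py 2
```

```text
t 14.38 q6 55.6 p [ 0.5233 -0.126   0.116 ] xyaw 20.92 F [-2.48 -5.71  5.  ] Tz 0.0257 [0.023 0.028] tau6 [-0.0254 -0.0259] w 0.0111
```

Emit:
play_rows(motion=[{"translation": [0, 0, 0], "roll": 1.5, "fingers": 1}, {"translation": [0, 0, 0], "roll": 3, "fingers": 1}, {"translation": [0, 0, 0], "roll": 4.5, "fingers": 1}, {"translation": [0, 0, 0], "roll": 6, "fingers": 1}, {"translation": [0, 0, 0], "roll": 6, "fingers": 1}, {"translation": [0, 0, 0], "roll": 6, "fingers": 1}, {"translation": [0, 0, 0], "roll": 6, "fingers": 1}])

```text
clock: 14.97
eef_pos: [0.5232, -0.126, 0.116]
tool_rot: [0.992, 0.13, -0.001, 0.001]
ft_force: [-2.8, -6.0, 4.2]
grip_width: 0.0112
```

```bash
python3 st.py 2
```

```text
t 15.02 q6 61.6 p [ 0.5232 -0.126   0.116 ] xyaw 14.92 F [-2.44 -6.46  4.12] Tz -0.038 [-0.053 -0.023] tau6 [-0.0257 -0.0263] w 0.0111
```

Emit:
play_rows(motion=[{"translation": [0, 0, 0], "roll": 1.5, "fingers": 1}, {"translation": [0, 0, 0], "roll": 3, "fingers": 1}, {"translation": [0, 0, 0], "roll": 4.5, "fingers": 1}, {"translation": [0, 0, 0], "roll": 6, "fingers": 1}, {"translation": [0, 0, 0], "roll": 6, "fingers": 1}, {"translation": [0, 0, 0], "roll": 6, "fingers": 1}, {"translation": [0, 0, 0], "roll": 6, "fingers": 1}])

```text
clock: 15.6
eef_pos: [0.5231, -0.1261, 0.1159]
tool_rot: [0.997, 0.078, -0.001, 0.001]
ft_force: [-2.9, -7.6, 4.2]
grip_width: 0.0113
```

```bash
python3 st.py 2
```

```text
t 15.65 q6 67.6 p [ 0.5231 -0.126   0.1159] xyaw 8.91 F [-2.95 -7.07  3.95] Tz -0.0678 [-0.057 -0.079] tau6 [-0.0261 -0.0267] w 0.0111
```

Emit:
play_rows(motion=[{"translation": [0, 0, 0], "roll": 1.5, "fingers": 1}, {"translation": [0, 0, 0], "roll": 3, "fingers": 1}, {"translation": [0, 0, 0], "roll": 4.5, "fingers": 1}, {"translation": [0, 0, 0], "roll": 6, "fingers": 1}, {"translation": [0, 0, 0], "roll": 6, "fingers": 1}, {"translation": [0, 0, 0], "roll": 6, "fingers": 1}, {"translation": [0, 0, 0], "roll": 6, "fingers": 1}])

```text
clock: 16.23
eef_pos: [0.523, -0.126, 0.1159]
tool_rot: [1.0, 0.025, -0.001, 0.001]
ft_force: [-3.0, -7.5, 3.2]
grip_width: 0.0106
```

```bash
python3 st.py 4
```

```text
t 16.38 q6 73.6 p [ 0.523  -0.126   0.1159] xyaw 2.91 F [-2.68 -6.65  3.64] Tz -0.0155 [-0.015 -0.025 -0.01  -0.013] tau6 [-0.0265 -0.0271 -0.0272 -0.0272] w 0.0111
```

Emit:
play_rows(motion=[{"translation": [0, 0, 0], "roll": 1.5, "fingers": 1}, {"translation": [0, 0, 0], "roll": 3, "fingers": 1}, {"translation": [0, 0, 0], "roll": 4.5, "fingers": 1}, {"translation": [0, 0, 0], "roll": 6, "fingers": 1}, {"translation": [0, 0, 0], "roll": 6, "fingers": 1}, {"translation": [0, 0, 0], "roll": 6, "fingers": 1}, {"translation": [0, 0, 0], "roll": 6, "fingers": 1}])

```text
clock: 16.97
eef_pos: [0.5228, -0.1261, 0.1158]
tool_rot: [1.0, -0.027, -0.001, 0.001]
ft_force: [-2.7, -6.6, 4.0]
grip_width: 0.0108
```

```bash
python3 st.py 2
```

```text
t 17.02 q6 79.6 p [ 0.5228 -0.126   0.1158] xyaw -3.09 F [-2.82 -6.39  3.85] Tz -0.044 [-0.046 -0.042] tau6 [-0.0271 -0.0276] w 0.0108
```

Emit:
play_rows(motion=[{"translation": [0, 0, 0], "roll": 1.5, "fingers": 1}, {"translation": [0, 0, 0], "roll": 3, "fingers": 1}, {"translation": [0, 0, 0], "roll": 4.5, "fingers": 1}, {"translation": [0, 0, 0], "roll": 6, "fingers": 1}, {"translation": [0, 0, 0], "roll": 6, "fingers": 1}, {"translation": [0, 0, 0], "roll": 6, "fingers": 1}, {"translation": [0, 0, 0], "roll": 6, "fingers": 1}])

```text
clock: 17.6
eef_pos: [0.5227, -0.126, 0.1158]
tool_rot: [0.997, -0.079, -0.001, 0.001]
ft_force: [-2.6, -6.9, 3.8]
grip_width: 0.011
```

```bash
python3 st.py 4
```

```text
t 17.75 q6 85.6 p [ 0.5227 -0.1261  0.1158] xyaw -9.09 F [-3.05 -6.53  3.85] Tz -0.0317 [-0.059 -0.008  0.006 -0.066] tau6 [-0.0276 -0.0282 -0.0282 -0.0282] w 0.0111
```

Emit:
play_rows(motion=[{"translation": [0, 0, 0], "roll": 1.5, "fingers": 1}, {"translation": [0, 0, 0], "roll": 3, "fingers": 1}, {"translation": [0, 0, 0], "roll": 4.5, "fingers": 1}, {"translation": [0, 0, 0], "roll": 6, "fingers": 1}, {"translation": [0, 0, 0], "roll": 6, "fingers": 1}, {"translation": [0, 0, 0], "roll": 6, "fingers": 1}, {"translation": [0, 0, 0], "roll": 6, "fingers": 1}])

```text
clock: 18.33
eef_pos: [0.5226, -0.126, 0.1157]
tool_rot: [0.991, -0.131, -0.001, 0.001]
ft_force: [-3.0, -6.6, 4.1]
grip_width: 0.0106
```

```bash
python3 st.py 2
```

```text
t 18.38 q6 91.6 p [ 0.5226 -0.126   0.1157] xyaw -15.08 F [-3.24 -6.72  3.8 ] Tz -0.0076 [-0.02   0.005] tau6 [-0.0065 -0.0072] w 0.0106
```

Emit:
play_rows(motion=[{"translation": [0, 0, 0], "roll": 1.5, "fingers": 1}, {"translation": [0, 0, 0], "roll": 3, "fingers": 1}, {"translation": [0, 0, 0], "roll": 4.5, "fingers": 1}, {"translation": [0, 0, 0], "roll": 6, "fingers": 1}, {"translation": [0, 0, 0], "roll": 6, "fingers": 1}, {"translation": [0, 0, 0], "roll": 6, "fingers": 1}, {"translation": [0, 0, 0], "roll": 6, "fingers": 1}])

```text
clock: 18.97
eef_pos: [0.5225, -0.126, 0.1157]
tool_rot: [0.983, -0.183, -0.001, 0.001]
ft_force: [-2.9, -6.1, 3.9]
grip_width: 0.0108
```

```bash
python3 st.py 4
```

```text
t 19.12 q6 97.6 p [ 0.5225 -0.126   0.1157] xyaw -21.08 F [-3.67 -6.53  3.71] Tz 0.0451 [0.081 0.053 0.025 0.021] tau6 [0.0164 0.0158 0.0157 0.0157] w 0.0112
```

Contact felt: settled tau6 rises 0.022 per 6° from -0.028. I'll press on slowly until it's firm, at about 0.09.

Emit:
play_rows(motion=[{"translation": [0, 0, 0], "roll": 1, "fingers": 1}, {"translation": [0, 0, 0], "roll": 2, "fingers": 1}, {"translation": [0, 0, 0], "roll": 3, "fingers": 1}, {"translation": [0, 0, 0], "roll": 4, "fingers": 1}, {"translation": [0, 0, 0], "roll": 5, "fingers": 1}, {"translation": [0, 0, 0], "roll": 6, "fingers": 1}, {"translation": [0, 0, 0], "roll": 7, "fingers": 1}, {"translation": [0, 0, 0], "roll": 8, "fingers": 1}, {"translation": [0, 0, 0], "roll": 8, "fingers": 1}, {"translation": [0, 0, 0], "roll": 8, "fingers": 1}, {"translation": [0, 0, 0], "roll": 8, "fingers": 1}])

```text
clock: 20.03
eef_pos: [0.5223, -0.1259, 0.1156]
tool_rot: [0.968, -0.251, -0.001, 0.001]
ft_force: [-3.9, -5.5, 3.9]
grip_width: 0.0108
```

```bash
python3 st.py 4
```

```text
t 20.18 q6 105.6 p [ 0.5223 -0.1259  0.1156] xyaw -29.08 F [-3.52 -5.88  3.94] Tz 0.0386 [0.062 0.049 0.007 0.036] tau6 [0.0466 0.0463 0.0463 0.0463] w 0.0112
```

Emit:
play_rows(motion=[{"translation": [0, 0, 0], "roll": 1, "fingers": 1}, {"translation": [0, 0, 0], "roll": 2, "fingers": 1}, {"translation": [0, 0, 0], "roll": 3, "fingers": 1}, {"translation": [0, 0, 0], "roll": 4, "fingers": 1}, {"translation": [0, 0, 0], "roll": 5, "fingers": 1}, {"translation": [0, 0, 0], "roll": 6, "fingers": 1}, {"translation": [0, 0, 0], "roll": 7, "fingers": 1}, {"translation": [0, 0, 0], "roll": 8, "fingers": 1}, {"translation": [0, 0, 0], "roll": 8, "fingers": 1}, {"translation": [0, 0, 0], "roll": 8, "fingers": 1}, {"translation": [0, 0, 0], "roll": 8, "fingers": 1}])

```text
clock: 21.1
eef_pos: [0.5222, -0.1258, 0.1155]
tool_rot: [0.948, -0.318, -0.002, 0.001]
ft_force: [-4.1, -6.1, 2.6]
grip_width: 0.0111
```

```bash
python3 st.py 4
```

```text
t 21.25 q6 113.6 p [ 0.5222 -0.1258  0.1156] xyaw -37.07 F [-4.52 -6.32  3.44] Tz 0.073 [0.043 0.079 0.054 0.116] tau6 [0.0772 0.0768 0.0768 0.0768] w 0.0111
```

Firmly bottomed: tau6 is 0.077 and rising linearly, well under 0.22. The bar estimate is about -17.5° in tool-yaw terms, so I'm aiming for about +73° after backing off.

Emit:
play_rows(motion=[{"translation": [0, 0, 0], "roll": -5, "fingers": 1}, {"translation": [0, 0, 0], "roll": -10, "fingers": 1}, {"translation": [0, 0, 0], "roll": -15, "fingers": 1}, {"translation": [0, 0, 0], "roll": -20, "fingers": 1}, {"translation": [0, 0, 0], "roll": -25, "fingers": 1}, {"translation": [0, 0, 0], "roll": -30, "fingers": 1}, {"translation": [0, 0, 0], "roll": -35, "fingers": 1}, {"translation": [0, 0, 0], "roll": -40, "fingers": 1}, {"translation": [0, 0, 0], "roll": -45, "fingers": 1}, {"translation": [0, 0, 0], "roll": -50, "fingers": 1}, {"translation": [0, 0, 0], "roll": -55, "fingers": 1}, {"translation": [0, 0, 0], "roll": -60, "fingers": 1}, {"translation": [0, 0, 0], "roll": -65, "fingers": 1}, {"translation": [0, 0, 0], "roll": -69, "fingers": 1}, {"translation": [0, 0, 0], "roll": -73, "fingers": 1}, {"translation": [0, 0, 0], "roll": -76, "fingers": 1}, {"translation": [0, 0, 0], "roll": -79, "fingers": 1}, {"translation": [0, 0, 0], "roll": -81, "fingers": 1}, {"translation": [0, 0, 0], "roll": -83, "fingers": 1}, {"translation": [0, 0, 0], "roll": -84, "fingers": 1}])

```text
clock: 22.92
eef_pos: [0.5237, -0.1257, 0.1163]
tool_rot: [0.917, 0.399, -0.0, 0.0]
ft_force: [-0.9, -5.6, 5.3]
grip_width: 0.011
```

Emit:
play_rows(motion=[{"translation": [0, 0, 0], "roll": -2, "fingers": 1}, {"translation": [0, 0, 0], "roll": -4, "fingers": 1}, {"translation": [0, 0, 0], "roll": -6, "fingers": 1}, {"translation": [0, 0, 0], "roll": -8, "fingers": 1}, {"translation": [0, 0, 0], "roll": -10, "fingers": 1}, {"translation": [0, 0, 0], "roll": -12, "fingers": 1}, {"translation": [0, 0, 0], "roll": -14, "fingers": 1}, {"translation": [0, 0, 0], "roll": -14, "fingers": 1}, {"translation": [0, 0, 0], "roll": -14, "fingers": 1}, {"translation": [0, 0, 0], "roll": -14, "fingers": 1}])

```text
clock: 23.75
eef_pos: [0.5239, -0.1255, 0.1163]
tool_rot: [0.862, 0.507, -0.0, 0.0]
ft_force: [-1.5, -4.8, 4.9]
grip_width: 0.011
```

```bash
python3 st.py 4
```

```text
t 23.9 q6 15.6 p [ 0.5239 -0.1255  0.1163] xyaw 60.94 F [-1.52 -4.96  5.15] Tz 0.0476 [ 0.035  0.068  0.088 -0.001] tau6 [0.0327 0.0337 0.0338 0.0339] w 0.0111
```

Emit:
play_rows(motion=[{"translation": [0, 0, 0], "roll": -2, "fingers": 1}, {"translation": [0, 0, 0], "roll": -4, "fingers": 1}, {"translation": [0, 0, 0], "roll": -4, "fingers": 1}, {"translation": [0, 0, 0], "roll": -4, "fingers": 1}, {"translation": [0, 0, 0], "roll": -4, "fingers": 1}])

```text
clock: 24.32
eef_pos: [0.5239, -0.1254, 0.1164]
tool_rot: [0.844, 0.537, -0.0, 0.0]
ft_force: [-1.4, -4.0, 5.2]
grip_width: 0.011
```

```bash
python3 st.py 2
```

```text
t 24.37 q6 11.6 p [ 0.524  -0.1254  0.1164] xyaw 64.95 F [-1.56 -4.54  5.17] Tz 0.0405 [0.04  0.041] tau6 [0.0327 0.0335] w 0.0107
```

Emit:
play_rows(motion=[{"translation": [0, 0, 0], "roll": 0, "fingers": 0.4}, {"translation": [0, 0, 0], "roll": 0, "fingers": -0.2}, {"translation": [0, 0, 0], "roll": 0, "fingers": -0.2}, {"translation": [0, 0, 0], "roll": 0, "fingers": -0.2}, {"translation": [0, 0, 0], "roll": 0, "fingers": -0.2}, {"translation": [0, 0, -2], "roll": 0, "fingers": -0.2}, {"translation": [0, 0, -5], "roll": 0, "fingers": -0.2}, {"translation": [0, 0, -8], "roll": 0, "fingers": -0.2}, {"translation": [0, 0, -8], "roll": 0, "fingers": -0.2}])

```text
clock: 25.12
eef_pos: [0.5273, -0.1256, 0.2024]
tool_rot: [0.843, 0.537, 0.004, 0.004]
ft_force: [1.7, 0.4, 1.0]
grip_width: 0.051
```

```bash
python3 st.py 2; python3 -c "
from h import *
snap('scene','pics/s1.png'); im=cv2.imread('pics/s1.png')[180:320,260:410]
cv2.imwrite('pics/s1c.png',cv2.resize(im,(640,597),interpolation=cv2.INTER_CUBIC))"
```

```text
t 25.17 q6 11.6 p [ 0.5263 -0.1254  0.1999] xyaw 64.99 F [0.55 0.2  0.28] Tz 0.0259 [0.038 0.013] tau6 [-0.0002 -0.0001] w 0.0513
```

Emit:
play_rows(motion=[{"translation": [4, -7, 0], "roll": -7, "fingers": -0.2}, {"translation": [8, -14, 0], "roll": -14, "fingers": -0.2}, {"translation": [11, -20, 0], "roll": -21, "fingers": -0.2}, {"translation": [13.5, -25, 0], "roll": -28, "fingers": -0.2}, {"translation": [15.2, -27.6, 0], "roll": -35, "fingers": -0.2}, {"translation": [15.2, -27.6, 0], "roll": -42, "fingers": -0.2}, {"translation": [15.2, -27.6, 0], "roll": -49, "fingers": -0.2}, {"translation": [15.2, -27.6, 0], "roll": -52.5, "fingers": -0.2}, {"translation": [15.2, -27.6, 0], "roll": -52.5, "fingers": -0.2}, {"translation": [15.2, -27.6, 0], "roll": -52.5, "fingers": -0.2}, {"translation": [15.2, -27.6, 0], "roll": -52.5, "fingers": -0.2}])

```text
clock: 26.13
eef_pos: [0.3377, 0.1292, 0.1955]
tool_rot: [0.519, 0.855, -0.001, -0.0]
ft_force: [0.5, -0.4, 0.1]
grip_width: 0.0514
```

```bash
python3 st.py 1; python3 -c "
from h import *
snap('top','pics/t2.png'); im=cv2.imread('pics/t2.png')[195:355,265:425]
cv2.imwrite('pics/t2c.png',cv2.resize(im,(600,600),interpolation=cv2.INTER_CUBIC))"
```

```text
t 26.13 q6 -6.5 p [0.3377 0.1292 0.1955] xyaw 117.48 F [ 0.46 -0.44  0.06] Tz 0.0172 [0.017] tau6 [0.] w 0.0514
```

View pics/t2c.png

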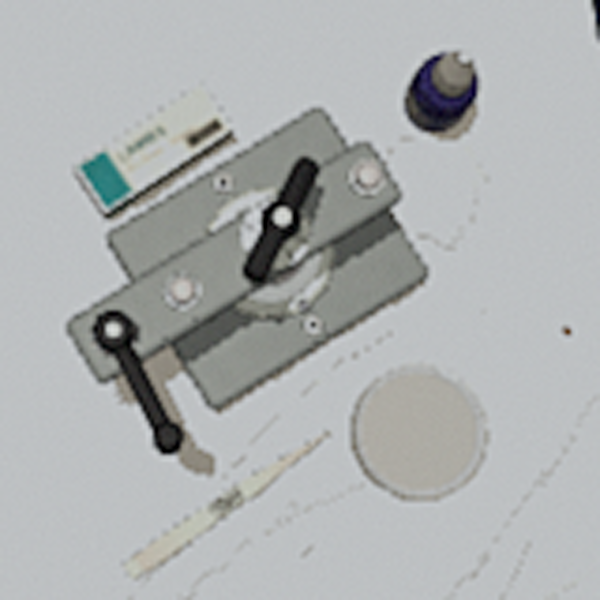

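The bar now runs from (253,277) to (311,163) in the crop. Lever, bottle, dish, tweezers and packet haven't moved. I'll measure the bar yaw.

```bash
python3 - <<'E'
from h import *
def yaw(fn):
    im=cv2.imread(fn).max(2).astype(float); c=(340,252.5)
    yy,xx=np.mgrid[0:480,0:640]; m=(im<60)&(np.hypot(xx-c[0],yy-c[1])<22)
    n,l,s,_=cv2.connectedComponentsWithStats(m.astype(np.uint8)); k=1+np.argmax(s[1:,4])
    pts=np.argwhere(l==k)[:,::-1]; w=np.array([ray('top',u,v,.131)[:2] for u,v in pts]); d=w-w.mean(0)
    U,S,V=np.linalg.svd(d); return np.degrees(np.arctan2(V[0,1],V[0,0])),len(pts),w.mean(0),np.ptp(d@V[0])
print(yaw('pics/top0.png'),yaw('pics/t2.png'))
E
```

```text
(np.float64(-162.55032872841872), 234, array([ 0.52127941, -0.12424644]), np.float64(0.058603854860027796)) (np.float64(155.56623005848), 227, array([ 0.52068968, -0.12432667]), np.float64(0.05924786772922139))
```

Bar yaw in tool terms is 65.6°, against 107.45° at the start. From the torque ramp I put the bottom between -9.5° and -18°, so the back-off is only about 75–84°. I'll regrip and back off another 10° or so to centre it on 90°.

Emit:
play_rows(motion=[{"translation": [-8, 1.2, 0], "roll": 7, "fingers": -0.2}, {"translation": [-16, 2.4, 0], "roll": 14, "fingers": -0.2}, {"translation": [-24, 3.6, 0], "roll": 21, "fingers": -0.2}, {"translation": [-31.1, 4.7, 0], "roll": 28, "fingers": -0.2}, {"translation": [-31.1, 4.7, 0], "roll": 35, "fingers": -0.2}, {"translation": [-31.1, 4.7, 0], "roll": 42, "fingers": -0.2}, {"translation": [-31.1, 4.7, 0], "roll": 49, "fingers": -0.2}, {"translation": [-31.1, 4.7, 0], "roll": 52, "fingers": -0.2}, {"translation": [-31.1, 4.7, 0], "roll": 52, "fingers": -0.2}, {"translation": [-31.1, 4.7, 0], "roll": 52, "fingers": -0.2}, {"translation": [-31.1, 4.7, 0], "roll": 52, "fingers": -0.2}, {"translation": [-31.1, 4.7, 0], "roll": 52, "fingers": -0.2}])

```text
clock: 27.18
eef_pos: [0.5224, -0.1245, 0.1959]
tool_rot: [0.841, 0.541, -0.0, -0.001]
ft_force: [-0.4, -0.1, -0.4]
grip_width: 0.0511
```

```bash
python3 st.py 1
```

```text
t 27.18 q6 11.1 p [ 0.5224 -0.1245  0.1959] xyaw 65.49 F [-0.41 -0.11 -0.35] Tz 0.0046 [0.005] tau6 [-0.0013] w 0.0511
```

Emit:
play_rows(motion=[{"translation": [-0.05, 0.05, 3], "roll": 0, "fingers": -0.2}, {"translation": [-0.05, 0.05, 6], "roll": 0, "fingers": -0.2}, {"translation": [-0.05, 0.05, 7.6], "roll": 0, "fingers": -0.2}, {"translation": [-0.05, 0.05, 7.9], "roll": 0, "fingers": -0.2}, {"translation": [-0.05, 0.05, 7.9], "roll": 0, "fingers": -0.2}, {"translation": [-0.05, 0.05, 7.9], "roll": 0, "fingers": 0.3}, {"translation": [-0.05, 0.05, 7.9], "roll": 0, "fingers": 0.6}, {"translation": [-0.05, 0.05, 7.9], "roll": 0, "fingers": 0.8}, {"translation": [-0.05, 0.05, 7.9], "roll": 0, "fingers": 1}, {"translation": [-0.05, 0.05, 7.9], "roll": 0, "fingers": 1}, {"translation": [-0.05, 0.05, 7.9], "roll": 0, "fingers": 1}, {"translation": [-0.05, 0.05, 7.9], "roll": 0, "fingers": 1}])

```text
clock: 28.18
eef_pos: [0.5246, -0.1258, 0.1191]
tool_rot: [0.841, 0.541, 0.001, 0.001]
ft_force: [-1.5, 0.2, 8.1]
grip_width: 0.011
```

```bash
python3 st.py 3
```

```text
t 28.28 q6 11.0 p [ 0.5246 -0.1258  0.1191] xyaw 65.48 F [-1.56  0.61  6.81] Tz 0.0446 [0.022 0.042 0.07 ] tau6 [0.028  0.0279 0.0279] w 0.011
```

Emit:
play_rows(motion=[{"translation": [0, 0, 0], "roll": -1.5, "fingers": 1}, {"translation": [0, 0, 0], "roll": -3, "fingers": 1}, {"translation": [0, 0, 0], "roll": -4.5, "fingers": 1}, {"translation": [0, 0, 0], "roll": -6, "fingers": 1}, {"translation": [0, 0, 0], "roll": -7.5, "fingers": 1}, {"translation": [0, 0, 0], "roll": -9, "fingers": 1}, {"translation": [0, 0, 0], "roll": -10.5, "fingers": 1}, {"translation": [0, 0, 0], "roll": -10.5, "fingers": 1}, {"translation": [0, 0, 0], "roll": -10.5, "fingers": 1}, {"translation": [0, 0, 0], "roll": -10.5, "fingers": 1}])

```text
clock: 29.12
eef_pos: [0.5247, -0.1255, 0.1192]
tool_rot: [0.788, 0.616, 0.001, 0.001]
ft_force: [0.2, 0.1, 6.9]
grip_width: 0.011
```

```bash
python3 st.py 3
```

```text
t 29.22 q6 0.5 p [ 0.5247 -0.1255  0.1192] xyaw 75.99 F [-0.29  0.78  6.73] Tz 0.0158 [ 0.03   0.021 -0.003] tau6 [0.0249 0.0255 0.0255] w 0.011
```

Emit:
play_rows(motion=[{"translation": [0, 0, 0], "roll": 0, "fingers": 0.4}, {"translation": [0, 0, 0], "roll": 0, "fingers": -0.2}, {"translation": [0, 0, 0], "roll": 0, "fingers": -0.2}, {"translation": [0, 0, 0], "roll": 0, "fingers": -0.2}, {"translation": [0, 0, 0], "roll": 0, "fingers": -0.2}, {"translation": [0, 0, -2], "roll": 0, "fingers": -0.2}, {"translation": [0, 0, -5], "roll": 0, "fingers": -0.2}, {"translation": [0, 0, -8], "roll": 0, "fingers": -0.2}, {"translation": [0, 0, -8], "roll": 0, "fingers": -0.2}, {"translation": [0, 0, -8], "roll": 0, "fingers": -0.2}])

```text
clock: 30.05
eef_pos: [0.525, -0.1259, 0.1993]
tool_rot: [0.788, 0.616, 0.002, 0.002]
ft_force: [0.0, -0.2, -0.3]
grip_width: 0.0512
```

```bash
python3 st.py 1
```

```text
t 30.05 q6 0.5 p [ 0.525  -0.1259  0.1993] xyaw 75.98 F [ 0.01 -0.25 -0.25] Tz -0.0079 [-0.008] tau6 [-0.] w 0.0512
```

Emit:
play_rows(motion=[{"translation": [5, -6, 0], "roll": -7, "fingers": -0.2}, {"translation": [10, -12, 0], "roll": -14, "fingers": -0.2}, {"translation": [15, -18, 0], "roll": -21, "fingers": -0.2}, {"translation": [20.3, -24.1, 0], "roll": -28, "fingers": -0.2}, {"translation": [20.3, -24.1, 0], "roll": -35, "fingers": -0.2}, {"translation": [20.3, -24.1, 0], "roll": -41.5, "fingers": -0.2}, {"translation": [20.3, -24.1, 0], "roll": -41.5, "fingers": -0.2}, {"translation": [20.3, -24.1, 0], "roll": -41.5, "fingers": -0.2}, {"translation": [20.3, -24.1, 0], "roll": -41.5, "fingers": -0.2}, {"translation": [20.3, -24.1, 0], "roll": -41.5, "fingers": -0.2}])

```text
clock: 30.88
eef_pos: [0.3375, 0.1304, 0.1963]
tool_rot: [0.517, 0.856, -0.001, -0.0]
ft_force: [0.9, 0.8, -0.2]
grip_width: 0.051
```

```bash
python3 st.py 1; cat > yaw.py <<'E'
from h import *
import sys
def yaw(fn):
    im=cv2.imread(fn).max(2).astype(float); c=(340,252.5)
    yy,xx=np.mgrid[0:480,0:640]; m=(im<60)&(np.hypot(xx-c[0],yy-c[1])<22)
    n,l,s,_=cv2.connectedComponentsWithStats(m.astype(np.uint8)); k=1+np.argmax(s[1:,4])
    pts=np.argwhere(l==k)[:,::-1]; w=np.array([ray('top',u,v,.131)[:2] for u,v in pts]); d=w-w.mean(0)
    U,S,V=np.linalg.svd(d); return np.degrees(np.arctan2(V[0,1],V[0,0])),len(pts),w.mean(0),np.ptp(d@V[0])
snap('top',sys.argv[1]); print(yaw(sys.argv[1]))
E
python3 yaw.py pics/t3.png
```

```text
t 30.88 q6 -6.5 p [0.3375 0.1304 0.1963] xyaw 117.68 F [ 0.94  0.76 -0.2 ] Tz 0.0032 [0.003] tau6 [0.0517] w 0.051
(np.float64(165.71579747905793), 216, array([ 0.52122041, -0.12452169]), np.float64(0.05892830220091244))
```

The bar is now at 75.7°, so the back-off is about 86–93°. On to the lever: over the grip, down, then close.

Emit:
play_rows(motion=[{"translation": [-6, -0.5, 0], "roll": 0, "fingers": -0.2}, {"translation": [-12, -1, 0], "roll": 0, "fingers": -0.2}, {"translation": [-18, -1.5, 0], "roll": 0, "fingers": -0.2}, {"translation": [-22.5, -1.9, 0], "roll": 0, "fingers": -0.2}, {"translation": [-22.5, -1.9, 0], "roll": 0, "fingers": -0.2}, {"translation": [-22.5, -1.9, 0], "roll": 0, "fingers": -0.2}, {"translation": [-22.5, -1.9, 0], "roll": 0, "fingers": -0.2}, {"translation": [-22.5, -1.9, 0], "roll": 0, "fingers": -0.2}, {"translation": [-22.5, -1.9, 0], "roll": 0, "fingers": -0.2}])

```text
clock: 31.68
eef_pos: [0.4251, -0.0789, 0.1966]
tool_rot: [0.52, 0.854, -0.0, -0.001]
ft_force: [-0.9, -0.5, -0.0]
grip_width: 0.051
```

```bash
python3 st.py 1
```

```text
t 31.68 q6 -37.9 p [ 0.4251 -0.0789  0.1966] xyaw 117.39 F [-0.91 -0.5  -0.03] Tz -0.0912 [-0.091] tau6 [-0.0012] w 0.051
```

Emit:
play_rows(motion=[{"translation": [0, 0, 3], "roll": 0, "fingers": -0.2}, {"translation": [0, 0, 6], "roll": 0, "fingers": -0.2}, {"translation": [0, 0, 7.7], "roll": 0, "fingers": -0.2}, {"translation": [0, 0, 8], "roll": 0, "fingers": -0.2}, {"translation": [0, 0, 8], "roll": 0, "fingers": -0.2}, {"translation": [0, 0, 8], "roll": 0, "fingers": -0.2}, {"translation": [0, 0, 8], "roll": 0, "fingers": 0.3}, {"translation": [0, 0, 8], "roll": 0, "fingers": 0.6}, {"translation": [0, 0, 8], "roll": 0, "fingers": 0.8}, {"translation": [0, 0, 8], "roll": 0, "fingers": 1}, {"translation": [0, 0, 8], "roll": 0, "fingers": 1}, {"translation": [0, 0, 8], "roll": 0, "fingers": 1}, {"translation": [0, 0, 8], "roll": 0, "fingers": 1}])

```text
clock: 32.77
eef_pos: [0.4267, -0.0786, 0.1185]
tool_rot: [0.519, 0.855, 0.001, 0.001]
ft_force: [-0.5, 0.8, 6.2]
grip_width: 0.0105
```

```bash
python3 st.py 1; python3 - <<'E'
from h import *
# arc in tool axes: tool x = tangential yaw 117.5 (ccw of arm at 207.5), start theta 207.5
p=np.array([.474,-.0523]); th0=207.5; a=np.radians(117.5); X=np.array([np.cos(a),np.sin(a)]); Y=np.array([X[1],-X[0]])
for base,r in ((0,range(0,85,5)),):
  for d in r:
    t=np.radians(th0-d);t0=np.radians(th0)
    v=.055*np.array([np.cos(t)-np.cos(t0),np.sin(t)-np.sin(t0)]); print(d,np.round(100*np.array([v@X,v@Y]),2))
E
```

```text
t 32.77 q6 -37.9 p [ 0.4267 -0.0786  0.1185] xyaw 117.48 F [-0.54  0.76  6.24] Tz 0.0375 [0.037] tau6 [0.0286] w 0.0105
0 [0. 0.]
5 [0.48 0.02]
10 [0.96 0.08]
15 [1.42 0.19]
20 [1.88 0.33]
25 [2.32 0.52]
30 [2.75 0.74]
35 [3.15 0.99]
40 [3.54 1.29]
45 [3.89 1.61]
50 [4.21 1.96]
55 [4.51 2.35]
60 [4.76 2.75]
65 [4.98 3.18]
70 [5.17 3.62]
75 [5.31 4.08]
80 [5.42 4.54]
```

Emit:
play_rows(motion=[{"translation": [0.48, 0.02, 0], "roll": 5, "fingers": 1}, {"translation": [0.96, 0.08, 0], "roll": 10, "fingers": 1}, {"translation": [1.42, 0.19, 0], "roll": 15, "fingers": 1}, {"translation": [1.88, 0.33, 0], "roll": 20, "fingers": 1}, {"translation": [2.32, 0.52, 0], "roll": 25, "fingers": 1}, {"translation": [2.75, 0.74, 0], "roll": 30, "fingers": 1}, {"translation": [3.15, 0.99, 0], "roll": 35, "fingers": 1}, {"translation": [3.54, 1.29, 0], "roll": 40, "fingers": 1}, {"translation": [3.89, 1.61, 0], "roll": 45, "fingers": 1}, {"translation": [4.21, 1.96, 0], "roll": 50, "fingers": 1}, {"translation": [4.51, 2.35, 0], "roll": 55, "fingers": 1}, {"translation": [4.76, 2.75, 0], "roll": 60, "fingers": 1}, {"translation": [4.98, 3.18, 0], "roll": 65, "fingers": 1}, {"translation": [5.17, 3.62, 0], "roll": 70, "fingers": 1}, {"translation": [5.17, 3.62, 0], "roll": 70, "fingers": 1}, {"translation": [5.17, 3.62, 0], "roll": 70, "fingers": 1}, {"translation": [5.17, 3.62, 0], "roll": 70, "fingers": 1}])

```text
clock: 34.18
eef_pos: [0.4336, -0.0153, 0.1185]
tool_rot: [0.915, 0.403, 0.0, -0.001]
ft_force: [-4.1, 2.1, 9.3]
grip_width: 0.0107
```

```bash
python3 st.py 2
```

```text
t 34.23 q6 40.4 p [ 0.4337 -0.0153  0.1185] xyaw 47.48 F [-4.45  2.32  9.59] Tz -0.1425 [-0.187 -0.098] tau6 [-0.1281 -0.1284] w 0.0108
```

Emit:
play_rows(motion=[{"translation": [0.24, 0.01, 0], "roll": 2.5, "fingers": 1}, {"translation": [0.48, 0.02, 0], "roll": 5, "fingers": 1}, {"translation": [0.72, 0.05, 0], "roll": 7.5, "fingers": 1}, {"translation": [0.96, 0.08, 0], "roll": 10, "fingers": 1}, {"translation": [1.05, 0.1, 0], "roll": 11, "fingers": 1}, {"translation": [1.05, 0.1, 0], "roll": 11, "fingers": 1}, {"translation": [1.05, 0.1, 0], "roll": 11, "fingers": 1}, {"translation": [1.05, 0.1, 0], "roll": 11, "fingers": 1}])

```text
clock: 34.9
eef_pos: [0.4409, -0.0086, 0.1185]
tool_rot: [0.95, 0.313, -0.0, -0.001]
ft_force: [-6.7, 1.8, 10.1]
grip_width: 0.0106
```

```bash
python3 st.py 3
```

```text
t 35.0 q6 52.4 p [ 0.4409 -0.0086  0.1185] xyaw 36.47 F [-6.43  1.51 10.5 ] Tz -0.0978 [-0.055 -0.105 -0.133] tau6 [-0.0702 -0.07   -0.0697] w 0.0106
```

Emit:
play_rows(motion=[{"translation": [0.1, 0, 0], "roll": 1, "fingers": 1}, {"translation": [0.2, 0, 0], "roll": 2, "fingers": 1}, {"translation": [0.3, 0.01, 0], "roll": 3, "fingers": 1}, {"translation": [0.39, 0.02, 0], "roll": 4, "fingers": 1}, {"translation": [0.39, 0.02, 0], "roll": 4, "fingers": 1}, {"translation": [0.39, 0.02, 0], "roll": 4, "fingers": 1}, {"translation": [0.39, 0.02, 0], "roll": 4, "fingers": 1}])

```text
clock: 35.58
eef_pos: [0.4412, -0.0083, 0.1183]
tool_rot: [0.96, 0.28, -0.004, 0.001]
ft_force: [-13.6, -4.5, 19.9]
grip_width: 0.0105
```

```bash
python3 st.py 3
```

```text
t 35.68 q6 56.6 p [ 0.4412 -0.0083  0.1184] xyaw 32.46 F [-13.34  -4.8   18.92] Tz 0.3401 [0.335 0.336 0.35 ] tau6 [0.3254 0.3258 0.326 ] w 0.0108
```

The lever is against its stop: the position stalled at about 127° and the force rose to 14 N. I'll relax the push slightly, release and retreat.

Emit:
play_rows(motion=[{"translation": [-0.15, 0, 0], "roll": -1.5, "fingers": 1}, {"translation": [-0.2, 0, 0], "roll": -2, "fingers": 1}, {"translation": [-0.2, 0, 0], "roll": -2, "fingers": 0.5}, {"translation": [-0.2, 0, 0], "roll": -2, "fingers": 0}, {"translation": [-0.2, 0, 0], "roll": -2, "fingers": -0.2}, {"translation": [-0.2, 0, 0], "roll": -2, "fingers": -0.2}, {"translation": [-0.2, 0, 0], "roll": -2, "fingers": -0.2}, {"translation": [-0.2, 0, 0], "roll": -2, "fingers": -0.2}, {"translation": [-0.2, 0, -3], "roll": -2, "fingers": -0.2}, {"translation": [-0.2, 0, -6], "roll": -2, "fingers": -0.2}, {"translation": [-0.2, 0, -9], "roll": -2, "fingers": -0.2}, {"translation": [-0.2, 0, -9], "roll": -2, "fingers": -0.2}])

```text
clock: 36.68
eef_pos: [0.4471, -0.0079, 0.2129]
tool_rot: [0.955, 0.296, 0.005, 0.002]
ft_force: [1.1, -0.4, 1.1]
grip_width: 0.0511
```

```bash
python3 st.py 1
```

```text
t 36.68 q6 54.5 p [ 0.4471 -0.0079  0.2129] xyaw 34.49 F [ 1.09 -0.38  1.14] Tz -0.0089 [-0.009] tau6 [-0.0001] w 0.0511
```

Emit:
play_rows(motion=[{"translation": [0.6, -5, 0], "roll": 0, "fingers": -0.2}, {"translation": [1.2, -10, 0], "roll": 0, "fingers": -0.2}, {"translation": [1.8, -15, 0], "roll": 0, "fingers": -0.2}, {"translation": [2.5, -21, 0], "roll": 0, "fingers": -0.2}, {"translation": [2.5, -21, 0], "roll": 0, "fingers": -0.2}, {"translation": [2.5, -21, 0], "roll": 0, "fingers": -0.2}, {"translation": [2.5, -21, 0], "roll": 0, "fingers": -0.2}, {"translation": [2.5, -21, 0], "roll": 0, "fingers": -0.2}, {"translation": [2.5, -21, 0], "roll": 0, "fingers": -0.2}])

```text
clock: 37.43
eef_pos: [0.3458, 0.1786, 0.2071]
tool_rot: [0.955, 0.296, -0.0, 0.0]
ft_force: [0.3, -0.0, 1.1]
grip_width: 0.0509
```

```bash
python3 yaw.py pics/t4.png; python3 -c "
from h import *
im=cv2.imread('pics/t4.png')[195:355,265:425]
cv2.imwrite('pics/t4c.png',cv2.resize(im,(600,600),interpolation=cv2.INTER_CUBIC))"
```

```text
(np.float64(165.81620411388005), 218, array([ 0.52136647, -0.12456198]), np.float64(0.05893000134315904))
```

View pics/t4c.png

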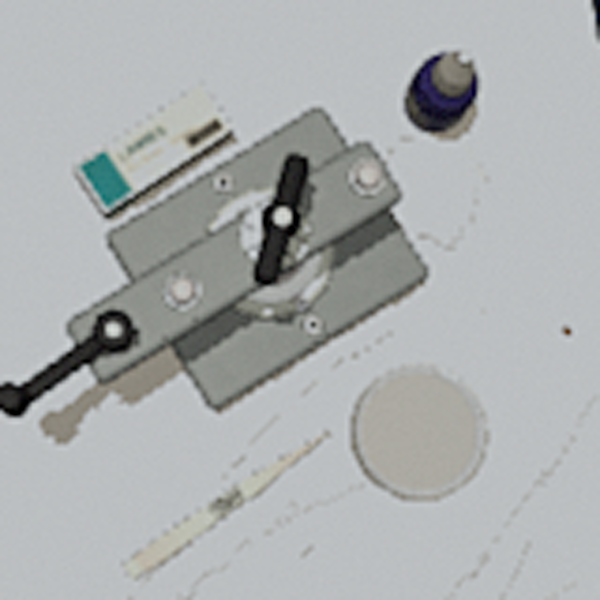

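The lever now points along +y of the press, from its pivot at (115,329) to the grip at (12,399). The bar hasn't moved, at 165.8°, and the bystanders are where they were. One last check of the lever angle, then I'll hand in.

```bash
python3 - <<'E'
from h import *
f=lambda x,y,z: ray('top',265+(x+.5)/3.75-.5,195+(y+.5)/3.75-.5,z)
g=f(12,399,.127)-f(115,329,.10); a=np.degrees(np.arctan2(g[1],g[0])); print('lever yaw',a,'cw of front',np.radians(214-a))
bot.job_done()
E
```

```text
lever yaw 129.15386355355258 cw of front 1.4808444385868689
the job is handed in; nothing more can be done
```

The press is set and locked, and I handed the job in at about 37.5 s of the 72 s. The back-off angle carries a few degrees of uncertainty.

- **Bottoming:** I turned the handle clockwise in small steps. Wrist-joint torque held steady at the drag level, then climbed linearly once the foot touched. I stopped at 0.077 N m, well below the 0.22 that cracks the glass.
- **Back-off:** My first back-off came out short. The camera put it at about 75–84° from contact, so I regripped and turned about 10° more. The final back-off is about 86–93°, a gap of roughly 0.71–0.77 mm. The two ways of judging the contact angle, with and without grip wind-up, disagreed by about 7°, and I aimed between them.
- **Lock:** I swung the lever clockwise until it stalled against its stop with about 14 N on it, then released it. The last picture puts it 1.48 rad from the front, against a stop at 1.5 rad.
- **Final picture:** The bar did not turn during locking (165.7° before, 165.8° after). The bottle, dish, packet and tweezers look unmoved, and the gripper is clear of everything.

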